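# Cull the chipped cast and spring-probe the sound ones

### The job

Lay the cast bar with the broken corner flat in the black reject tray. Then take the spring probe from its stand and, holding it upright, press its tip gently into the middle of the pencilled ring on each of the three sound bars, from the longest to the shortest, so that the plunger sinks a few millimetres for about half a second each time; do not shift the sound bars or the things around them. Finally stand the probe back in the hole of its stand.

Things in the scene. Friction and masses are not known exactly. Their poses are not given: they have to be found in the camera images.
- long: plaster bar, 140 long (along its own x) x 50 wide (y) x 40 high (z) mm, about 500 g, sound with square ends, loose on the bench. Origin: centre of the underside, on the bench.
- middle: plaster bar, 110 long (along its own x) x 50 wide (y) x 40 high (z) mm, about 400 g, sound with square ends, loose on the bench. Origin: centre of the underside, on the bench.
- short: plaster bar, 80 long (along its own x) x 50 wide (y) x 40 high (z) mm, about 290 g, sound with square ends, loose on the bench. Origin: centre of the underside, on the bench.
- chipped: the broken bar: same plaster and section (50 wide x 40 high mm), 120 mm long along its x, but with the +x +y corner broken off (about 45 mm along x and 27 mm across y missing); from x = -60 to +12 mm it is full width. About 370 g. Origin: underside, centre of the unbroken 120 x 50 outline. It also has a ring on top.
- long_mark (a point): centre of the pencilled ring (24 mm across, dot in the middle) on the top face of the long bar, at (38, 5, 40) mm in that bar's frame.
- middle_mark (a point): centre of the pencilled ring (24 mm across, dot in the middle) on the top face of the middle bar, at (-25, -6, 40) mm in that bar's frame.
- short_mark (a point): centre of the pencilled ring (24 mm across, dot in the middle) on the top face of the short bar, at (12, 6, 40) mm in that bar's frame.
- probe: the spring probe, 220 g, standing upright in its stand. Origin: centre of the underside of its 52 mm steel collar (6 mm thick); z up along the probe. Above the collar a grey square handle 32 x 32 mm (sides along its x and y) from z = 6 to 78 mm, with a 24 mm black cap up to 82 mm; below it a 14 mm steel barrel down to z = -42 mm, then the dark round-ended plunger (10 mm across).
- probe_tip (a point): lowest point of the plunger, on the probe's axis, 58 mm below the collar's underside when the plunger is out.
- plunger (a joint): how far the plunger is pushed into the probe: 0 out, 0.008 m fully in; spring, about 1.2 N to start and 4.4 N fully in.
- stand_hole (a point): centre of the mouth of the 31 mm through hole in the top of the plywood probe stand, 75 mm above the bench; the probe's collar rests on the top round the hole. The stand is fixed to the bench, 100 x 100 mm in plan, axes along its sides.
- tray_in (a point): centre of the inner floor of the black reject tray, 5 mm above the bench; inside 190 (its x) x 140 (its y) mm, walls 5 mm thick, rim 30 mm above the bench. Fixed to the bench.
- cup: bystander: paper cup, 72 mm across, 85 mm high. Origin under its centre.
- squeeze: bystander: white squeeze bottle, 52 mm across, 130 mm high. Origin under its centre.
- brush: bystander: paint brush lying on the bench. Origin under its middle.
- spatula: bystander: spatula lying on the bench. Origin under its middle.
Things that resemble listed ones, but are neither listed nor needed, are in the scene too. Leave any green look-alike of the part that bears tray_in alone. Leave any turquoise look-alike of the part that bears stand_hole alone.

How it is judged:
By the outcome, as a careful person would: the job done as asked, in the order asked, and still so for the second after the job is handed in, with the robot touching nothing.
It also fails if it takes over 70 s, if anything falls off the work surface, if the arm or the gripper's body presses on something with over 40 N, if the wrist force passes 120 N, or if a joint passes its speed limit or range.

### The arm

A 7-joint arm with a two-finger parallel gripper is mounted at the origin on the work surface. World frame = base frame: x ahead of the robot, y to its left, z up, the work surface at z = 0. Lengths are in m, angles in rad, forces in N, time in s.
With the tool pointing down it reaches from about 0.375 to 0.925 m from the base axis. Payload 3.1 kg.
Tool frame: the origin (TCP) lies at the very end of the fingers, on their centre line; the grasp point (between the pads) lies 19 mm behind it; z points along the fingers, y is the line along which they close (so a half turn about z gives the same grasp; the last joint's range is limited). The gripper opens to 85 mm and grips with 20 to 120 N. Pads are 22 mm wide; open, the fingers measure 114 mm over their backs; the gripper's body (76 mm by 85 mm) begins 54 mm behind the grasp point. The pads swing forward as they close: fully open they stand 13 mm farther back than shut.
Start: joints at [1.158, 0.383, 0.044, 1.598, -0.018, 1.161, -0.05], TCP at [0.201, -0.618, 0.231] pointing down, gripper open.
Joint ranges: [-2.61, 2.61], [-0.41, 2.15], [-1.48, 1.57], [0, 2.5], [-1.57, 4.71], [0.05, 1.97], [-2.85, 2.85]. Speed limits (rad/s): [2.79, 2.79, 3.14, 3.14, 3.14, 3.14, 3.14].

### API

Orientations are given as a 3x3 rotation matrix whose columns are the frame's x, y, z axes.
In Python, from plant import robot gives the robot as it stands.
- The arm moves only by the shell command python3 -m handwheel 'ROWS' [FORCE]. ROWS is JSON, a list of rows, each a list of 7 numbers: the shift along the tool's x, y, z in units of 0.4 m (1.0 is 0.4 m), then the turn, a rotation vector about the tool's x, y, z in units of 2 pi rad (1.0 is 2 pi rad), then the closure, from 0 (fully open) to 1 (shut). In form: [[tx, ty, tz, rx, ry, rz, hand], ...]. A call has 1 to 20 rows; each row is the pose to reach, as a shift and turn from the pose commanded when the call began, along the tool's axes at that moment, turning the shorter way round; what a row does not reach only later rows make up. A row lasts 1/10 s, in which the tool goes at most 50 mm and 8.59 degrees, less where a joint would pass 70% of its speed; a pose out of reach is approached as far as the arm can. A call with a number of a shift or a turn outside -1 to 1 is refused whole. A call with a gripper value outside its range is refused whole. The fingers move at their own pace and stop on an object; FORCE is the grip in N (left out, the last holds). Time passes only in rows, so rows that repeat a pose let the fingers close. It gives the time, the measured TCP pose, the force, the opening and the grip force at its end, in the units of the state.
- robot.observe(): the state, without advancing time (a new reading comes with each control period).
- robot.capture(name): name is "side" or "top"; returns the picture (384x512x3 uint8, red, green, blue); there is no depth.
- robot.camera_model(name): a dict with "camera_matrix" (3x3 intrinsics, pixels), "eye" and "orientation" of the camera in the world. Camera axes: x right, y up, looking along -z (the intrinsics and any distortion apply to the point x, -y, -z); pixel columns grow to the right and rows downward; lengths in m; the calibration is good to about 2 mm. A picture is of the moment at which its call begins. camera_model takes no time and is no camera call.
- robot.finish_job(): hands the job in; it is judged then, once.
The state is a dict: "time_s": time; "joint_pos": joint angles; "qd": joint speeds; "effort": joint torques, N m; "ee_pos": TCP position; "tcp_rot": TCP orientation; "wrist_force": force on the tool from outside, world axes, zero at the start; "wrist_torque": the same for the moment, N m; "grip_width": finger opening in m; "grip_force": force on a finger pad.
Only numpy, scipy, OpenCV 4.12 (cv2) and the standard library are available. Lean on these libraries where they do the work, as an engineer would, in place of code of your own. Each camera call takes 0.05 s, during which the arm holds its last target. There are 200 camera calls.

## Working session

There is one attempt and no reset: what is moved stays moved. The work goes in short steps, Python scripts to look and compute and a shell command to move; the robot and the scene stay as the last step left them, time stands still between calls to the robot, and variables do not carry over. Pictures are saved under pics/ and viewed, at most 10 in all, crops included, and the job is handed in when it is done.

```bash
ls; mkdir -p pics
python3 - <<'E'
from plant import robot
import cv2
for n in("top","side"):
    m=robot.camera_model(n); print(n,m)
    cv2.imwrite(f"pics/{n}0.png",cv2.resize(robot.capture(n)[:,:,::-1],(800,600),interpolation=cv2.INTER_CUBIC)); 
print(robot.observe())
E
```

```text
pics
top {'camera_matrix': array([[484.36470723,   0.        , 256.77212973],
       [  0.        , 484.36470723, 190.00533867],
       [  0.        ,   0.        ,   1.        ]]), 'eye': array([ 0.22109312, -0.03520852,  1.60701517]), 'orientation': array([[ 0.00345363,  0.98070027, -0.1954867 ],
       [-0.99998916,  0.00399756,  0.00238795],
       [ 0.00312333,  0.19547633,  0.98070345]])}
side {'camera_matrix': array([[363.26271832,   0.        , 252.51712845],
       [  0.        , 363.26271832, 191.28431518],
       [  0.        ,   0.        ,   1.        ]]), 'eye': array([0.02584171, 0.72959774, 1.04097077]), 'orientation': array([[-0.81996113,  0.41914091, -0.38985206],
       [-0.57234715, -0.58951714,  0.56998971],
       [ 0.00908153,  0.69050013,  0.72327526]])}
{'time_s': 0.1, 'joint_pos': array([ 1.15819363,  0.38377015,  0.04381262,  1.59944255, -0.01793094,
        1.16117029, -0.04989985]), 'qd': array([-1.00808302e-03, -2.07775519e-03,  2.31435945e-03, -1.03725987e-03,
        3.29736468e-05,  2.30631271e-04,  1.07578309e-04]), 'effort': array([ 2.36166452e-03, -4.34729898e+01,  1.02890074e+00, -2.50454503e+01,
        1.08916484e-02,  5.43497488e-03,  1.06766555e-05]), 'ee_pos': array([ 0.20101404, -0.61723286,  0.22998958]), 'tcp_rot': array([[ 9.50829732e-01,  3.09712990e-01, -8.27194377e-04],
       [ 3.09714082e-01, -9.50827071e-01,  2.25137885e-03],
       [-8.92375296e-05, -2.39687170e-03, -9.99997124e-01]]), 'wrist_force': array([-0.18054438,  0.7485361 , -0.50936429]), 'wrist_torque': array([-0.01792987,  0.03527601,  0.02446168]), 'grip_force': 0.0, 'grip_width': 0.08536465273848644}
```

View pics/top0.png

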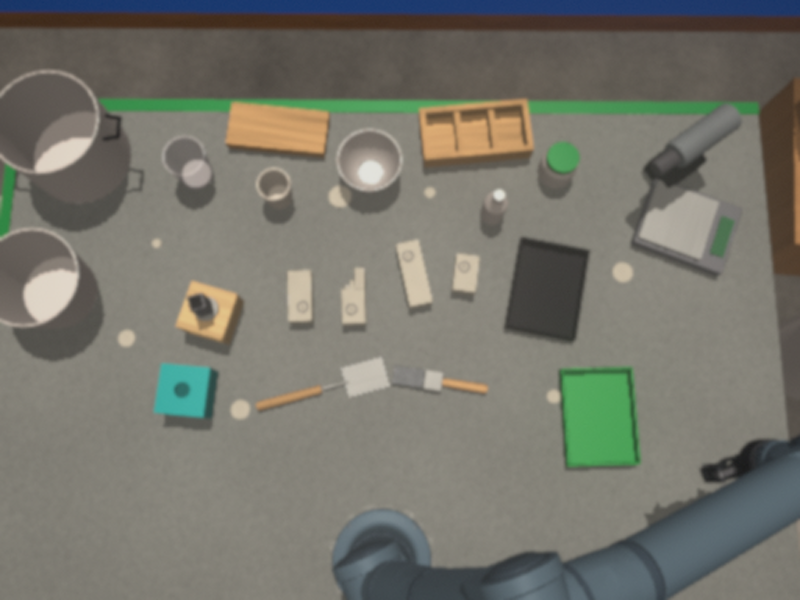

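View pics/side0.png

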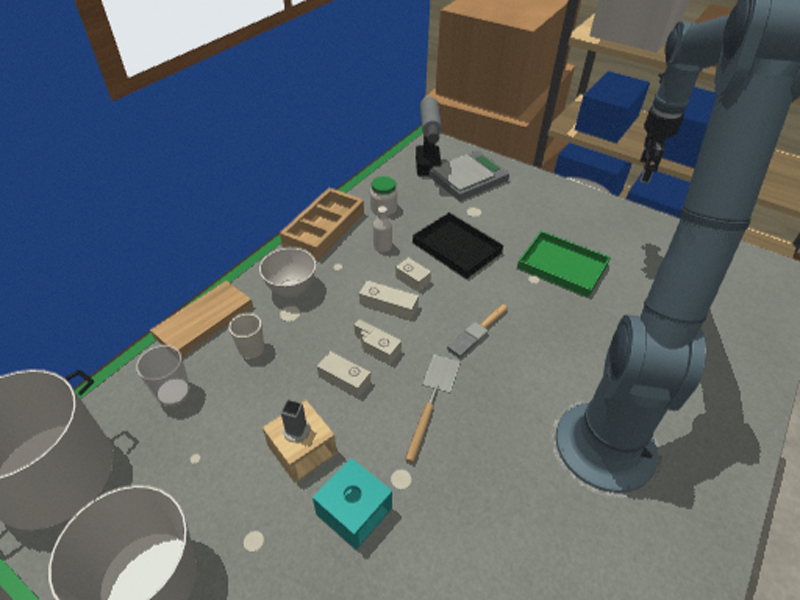

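```bash
cat > h.py <<'E'
from plant import robot
import numpy as np, cv2
def ray(name,uv,z):
    m=robot.camera_model(name);K=m["camera_matrix"]
    uv=np.atleast_2d(uv).astype(float)
    d=np.c_[(uv[:,0]-K[0,2])/K[0,0],-(uv[:,1]-K[1,2])/K[1,1],-np.ones(len(uv))]@m["orientation"].T
    e=m["eye"]; return e+d*((z-e[2])/d[:,2])[:,None]
def proj(name,P):
    m=robot.camera_model(name);K=m["camera_matrix"]
    p=(np.atleast_2d(P)-m["eye"])@m["orientation"]
    return np.c_[K[0,2]-K[0,0]*p[:,0]/p[:,2],K[1,2]+K[1,1]*p[:,1]/p[:,2]]
E
python3 - <<'E'
from h import *
t=robot.capture("top"); s=robot.capture("side")
np.save("t0.npy",t);np.save("s0.npy",s)
c=t[140:225,95:385]; a=cv2.resize(c,None,fx=2.75,fy=2.75,interpolation=cv2.INTER_CUBIC)
b=cv2.resize(s[150:310,155:330],None,fx=2,fy=2,interpolation=cv2.INTER_CUBIC)
o=np.zeros((a.shape[0]+b.shape[0],800,3),np.uint8);o[:a.shape[0],:a.shape[1]]=a;o[a.shape[0]:,:b.shape[1]]=b
cv2.imwrite("pics/c1.png",o[:,:,::-1])
for n,im,lo in(("top",t,150),("side",s,150)):
    hsv=cv2.cvtColor(im,cv2.COLOR_RGB2HSV)
    for name,mask,z in(("plaster",(hsv[...,1]<75)&(hsv[...,2]>lo),.04),("black",hsv[...,2]<50,.03),("wood",(hsv[...,0]<25)&(hsv[...,1]>85)&(hsv[...,2]>150),.075)):
        cs,_=cv2.findContours(mask.astype(np.uint8),cv2.RETR_EXTERNAL,cv2.CHAIN_APPROX_NONE)
        for q in cs:
            if 150<cv2.contourArea(q)<6000:
                w=ray(n,q[:,0],z)[:,:2]
                if not(.3<w[:,0].mean()<.75 and abs(w[:,1].mean())<.55):continue
                r=cv2.minAreaRect((w*1000).astype(np.float32))
                print(n,name,np.round(q[:,0].mean(0)),np.round(r[0]),np.round(r[1]),round(r[2],1))
E
```

```text
top plaster [233. 241.] [366.  36.] [68. 92.] 16.7
top plaster [191. 189.] [538. 178.] [112.  53.] 1.5
top plaster [227. 190.] [540.  65.] [122.  54.] 2.5
top plaster [298. 174.] [ 589. -176.] [54. 84.] 82.9
top plaster [265. 174.] [589. -66.] [144.  55.] 12.9
top wood [132. 198.] [497. 362.] [101. 102.] 74.3
side plaster [282. 238.] [358.  63.] [61. 85.] 15.9
side plaster [220. 236.] [538. 177.] [109.  50.] 2.7
side plaster [240. 215.] [539.  64.] [119.  49.] 2.2
side plaster [249. 188.] [589. -65.] [139.  52.] 12.7
side black [292. 156.] [ 553. -337.] [168. 214.] 78.9
side wood [191. 277.] [499. 364.] [100.  97.] 73.7
```

View pics/c1.png

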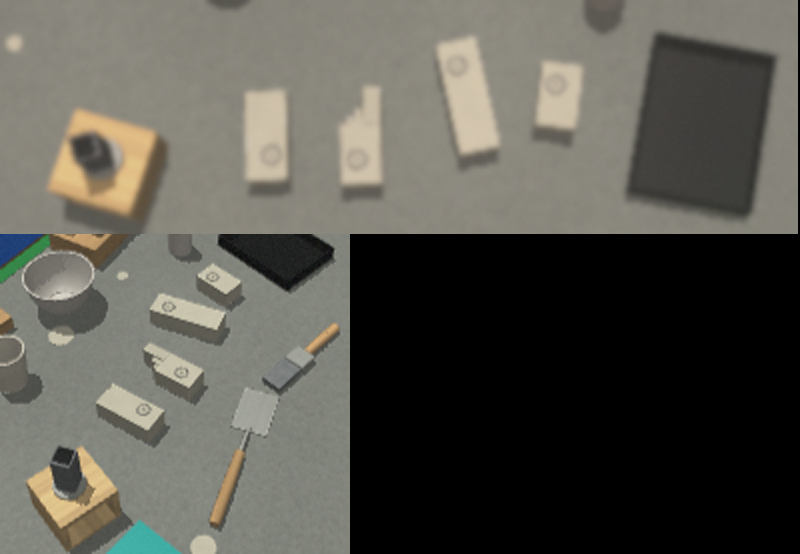

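```bash
cat >> h.py <<'E'
from scipy.spatial.transform import Rotation as R
def goto(x,y,z,yaw):
    """print row for TCP target (mm) with tool x at yaw deg, tool down"""
    o=robot.observe();A=o["tcp_rot"];c,s=np.cos(np.radians(yaw)),np.sin(np.radians(yaw))
    T=np.array([[c,s,0],[s,-c,0],[0,0,-1]])
    d=A.T@(np.array([x,y,z])/1000-o["ee_pos"])
    rv=R.from_matrix(A.T@T).as_rotvec()
    print("ROW",np.round(np.r_[d/.4,rv/2/np.pi],4).tolist(),"at",np.round(o["ee_pos"]*1000,1),"t",o["time_s"])
E
python3 - <<'E'
from h import *
t=np.load("t0.npy");s=np.load("s0.npy")
q=ray("top",np.array([[527,238],[588,248],[575,340],[505,330]])/1.5625,.03)[:,:2]*1000
print("tray top",q.round(),q.mean(0).round())
hsv=cv2.cvtColor(s,cv2.COLOR_RGB2HSV)
m=(hsv[...,2]<50).astype(np.uint8)
cs,_=cv2.findContours(m,cv2.RETR_EXTERNAL,cv2.CHAIN_APPROX_NONE)
q=max((c for c in cs if 250<c[:,0,0].mean()<330 and c[:,0,1].mean()<200),key=cv2.contourArea)
h=cv2.approxPolyDP(q,4,True)[:,0]; print("side tray px",h.tolist(),(ray("side",h,.03)[:,:2]*1000).round().tolist())
# marks: predicted vs dark dot centroid
mk={"long":(625,-52.7),"middle":(513.2,171.1),"short":(601.6,-171.5)}
for k,v in mk.items():
  for n,im in(("top",t),("side",s)):
    u=proj(n,[v[0]/1e3,v[1]/1e3,.04])[0]
    g=cv2.resize(cv2.cvtColor(im,cv2.COLOR_RGB2GRAY)[int(u[1])-7:int(u[1])+8,int(u[0])-7:int(u[0])+8],None,fx=1,fy=1).astype(float)
    yy,xx=np.mgrid[-7:8,-7:8]; 
    P=ray(n,np.c_[xx.ravel()+int(u[0]),yy.ravel()+int(u[1])],.04)[:,:2]*1000
    w=np.clip(np.percentile(g,85)-15-g.ravel(),0,None)
    c=np.array(v)
    for _ in range(10):
        k2=(np.hypot(*(P-c).T)<15); c=(P[k2]*w[k2,None]).sum(0)/w[k2].sum()
    print(k,n,u.round(1),c.round(1))
# probe region crops
P=[.498,.363,.1]
o=np.zeros((600,800,3),np.uint8)
for i,(n,im) in enumerate((("top",t),("side",s))):
    u=proj(n,P)[0].astype(int);print(n,"crop origin",u-25)
    o[:400,i*400:(i+1)*400]=cv2.resize(im[u[1]-25:u[1]+25,u[0]-25:u[0]+25],(400,400),interpolation=cv2.INTER_CUBIC)
cv2.imwrite("pics/p1.png",o[:400,:,::-1])
goto(532,65,150,2.3)
E
```

```text
tray top [[ 666. -310.]
 [ 644. -441.]
 [ 445. -405.]
 [ 465. -258.]] [ 555. -354.]
side tray px [[265, 150], [297, 177], [321, 158], [287, 136]] [[668.0, -300.0], [471.0, -235.0], [446.0, -394.0], [641.0, -440.0]]
long top [261.  163.1] [622.2 -52.4]
long side [238.9 185.8] [624.2 -51.3]
middle top [192.9 195.8] [513.8 167.4]
middle side [226.3 237.8] [512.9 170.5]
short top [296.7 170.1] [ 600.9 -172.6]
short side [261.1 171.1] [ 601.8 -169.7]
top crop origin [104 171]
side crop origin [164 246]
ROW [1.315, -1.3658, 0.2031, -0.0003, 0.0, 0.0437] at [ 201.1 -617.5  230.4] t 0.2
```

View pics/p1.png

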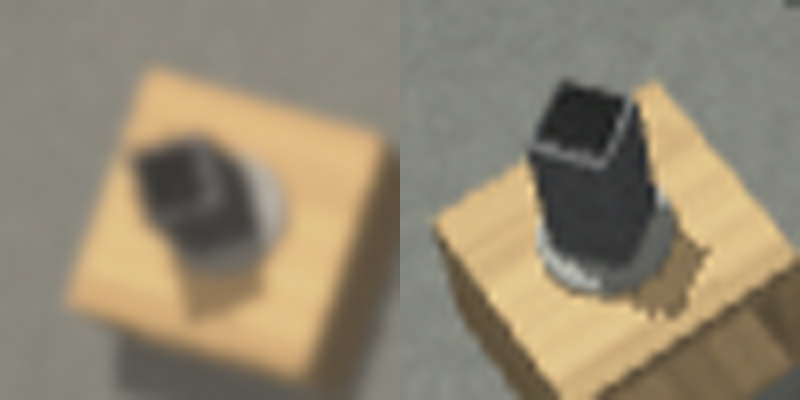

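```bash
python3 -m handwheel '[[0.66,-0.68,0,0,0,0.022,0],[0.66,-0.68,0,0,0,0.022,0],[0.66,-0.68,0,0,0,0.022,0],[0.66,-0.68,0,0,0,0.022,0],[0.66,-0.68,0,0,0,0.022,0],[0.66,-0.68,0,0,0,0.022,0],[0.66,-0.68,0,0,0,0.022,0],[0.66,-0.68,0,0,0,0.022,0],[0.66,-0.68,0,0,0,0.022,0]]'
python3 - <<'E'
from h import *
goto(532,65,120,2.3)
q=ray("side",[(184.6,255.75),(193.75,258.25),(189.9,266.6),(180.5,264.1)],.153)[:,:2]*1000
print(q.round(1).tolist(),q.mean(0),cv2.minAreaRect(q.astype(np.float32)))
# top view cap corners crop/8
q=ray("top",np.array([(130,155),(205,135),(220,195),(155,210)])/8+[104,171],.153)[:,:2]*1000
print(q.mean(0),cv2.minAreaRect(q.astype(np.float32)))
E
```

```text
time_s: 1.1
ee_pos: [0.3706, -0.2725, 0.2314]
tcp_rot: [[0.983, 0.185, 0.001], [0.185, -0.983, 0.001], [0.001, -0.001, -1.0]]
wrist_force: [-0.2, -0.1, 0.2]
grip_width: 0.0855
grip_force: 0.0
ROW [0.5525, -0.7539, 0.2798, -0.0002, -0.0002, 0.0233] at [ 370.6 -272.5  231.4] t 1.1
[[517.0, 354.1], [489.9, 345.3], [480.4, 372.5], [507.5, 381.7]] [498.68008301 363.38984166] ((498.6737976074219, 363.2930908203125), (28.675512313842773, 29.263870239257812), 18.999174118041992)
[500.86617966 360.148097  ] ((500.3658142089844, 361.0919189453125), (24.352506637573242, 29.737607955932617), 15.673835754394531)
```

```bash
python3 -m handwheel '[[0.553,-0.754,0.05,0,0,0.0233,0],[0.553,-0.754,0.1,0,0,0.0233,0],[0.553,-0.754,0.15,0,0,0.0233,0],[0.553,-0.754,0.2,0,0,0.0233,0],[0.553,-0.754,0.28,0,0,0.0233,0],[0.553,-0.754,0.28,0,0,0.0233,0],[0.553,-0.754,0.28,0,0,0.0233,0],[0.553,-0.754,0.28,0,0,0.0233,0],[0.553,-0.754,0.28,0,0,0.0233,0],[0.553,-0.754,0.28,0,0,0.0233,0],[0.553,-0.754,0.28,0,0,0.0233,0]]'
python3 - <<'E'
from h import *
goto(532,65,11,2.3)
cv2.imwrite("pics/a1.png",cv2.resize(robot.capture("side")[140:300,150:340][:,:,::-1],(760,600),interpolation=cv2.INTER_CUBIC))
E
```

```text
time_s: 2.2
ee_pos: [0.5329, 0.0557, 0.1193]
tcp_rot: [[1.0, 0.027, -0.0], [0.027, -1.0, -0.002], [-0.0, 0.002, -1.0]]
wrist_force: [0.3, 0.3, 0.3]
grip_width: 0.0853
grip_force: 0.0
ROW [-0.0015, -0.0238, 0.2706, 0.0002, 0.0001, -0.002] at [532.9  55.7 119.3] t 2.2
```

View pics/a1.png

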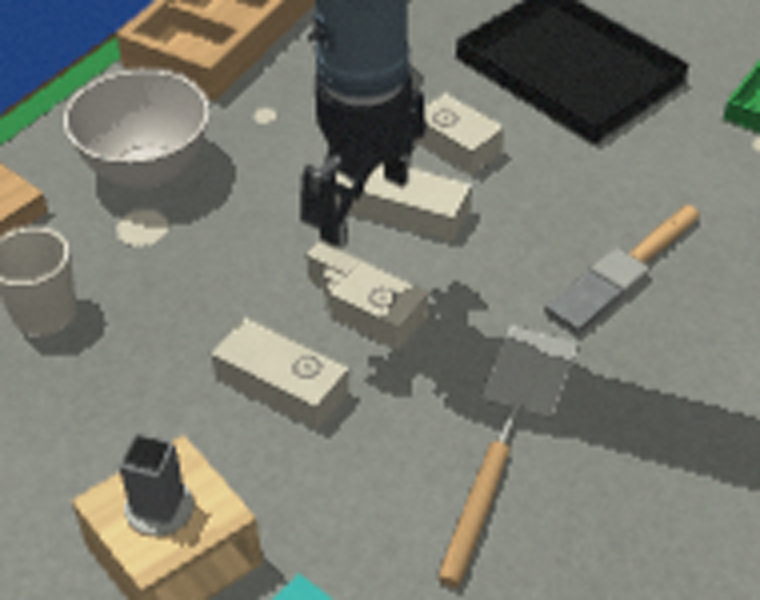

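```bash
python3 -m handwheel '[[0,0,0,0,0,0,0],[0,0,0,0,0,0,0],[0,0,0,0,0,0,0]]'
python3 - <<'E'
from h import *
goto(532,65,11,2.3)
E
```

```text
time_s: 2.55
ee_pos: [0.533, 0.0571, 0.1198]
tcp_rot: [[1.0, 0.029, 0.001], [0.029, -1.0, -0.001], [0.001, 0.001, -1.0]]
wrist_force: [0.3, 0.2, 0.1]
grip_width: 0.0851
grip_force: 0.0
ROW [-0.0021, -0.0201, 0.272, 0.0001, -0.0001, -0.0018] at [533.   57.1 119.8] t 2.55
```

```bash
python3 -m handwheel '[[-0.002,-0.02,0,0,0,-0.0018,0],[-0.002,-0.02,0.1,0,0,-0.0018,0],[-0.002,-0.02,0.18,0,0,-0.0018,0],[-0.002,-0.02,0.24,0,0,-0.0018,0],[-0.002,-0.02,0.272,0,0,-0.0018,0],[-0.002,-0.02,0.272,0,0,-0.0018,0],[-0.002,-0.02,0.272,0,0,-0.0018,0],[-0.002,-0.02,0.272,0,0,-0.0018,0.6],[-0.002,-0.02,0.272,0,0,-0.0018,0.6],[-0.002,-0.02,0.272,0,0,-0.0018,0.6],[-0.002,-0.02,0.272,0,0,-0.0018,0.6],[-0.002,-0.02,0.272,0,0,-0.0018,0.6]]' 40
python3 - <<'E'
from h import *
goto(532,65,11,2.3)
E
```

```text
time_s: 3.75
ee_pos: [0.5332, 0.0656, 0.012]
tcp_rot: [[0.999, 0.041, 0.003], [0.041, -0.999, -0.001], [0.003, 0.001, -1.0]]
wrist_force: [-0.3, -1.0, 6.1]
grip_width: 0.0492
grip_force: 44.2
ROW [-0.003, 0.0014, 0.0025, 0.0001, -0.0004, 0.0001] at [533.2  65.6  12. ] t 3.75
```

```bash
python3 -m handwheel '[[0,0,-0.12,0,0,0,0.6],[0,0,-0.24,0,0,0,0.6],[0,0,-0.28,0,0,0,0.6],[0,0.15,-0.28,0,0,0.01,0.6],[0,0.25,-0.28,0,0,0.02,0.6],[0,0.37,-0.28,0,0,0.03,0.6],[0,0.49,-0.28,0,0,0.04,0.6],[0,0.61,-0.28,0,0,0.04,0.6],[0,0.73,-0.28,0,0,0.04,0.6],[0,0.85,-0.28,0,0,0.04,0.6],[-0.005,0.97,-0.28,0,0,0.04,0.6],[-0.005,0.98,-0.28,0,0,0.04,0.6],[-0.005,0.98,-0.28,0,0,0.04,0.6]]'
python3 - <<'E'
from h import *
goto(548,-350,18,-12)
cv2.imwrite("pics/a2.png",cv2.resize(np.vstack([robot.capture("side")[110:230,180:380],robot.capture("top")[130:240,240:440]])[:,:,::-1],(520,598),interpolation=cv2.INTER_CUBIC))
E
```

```text
time_s: 5.05
ee_pos: [0.5436, -0.3288, 0.1209]
tcp_rot: [[0.977, -0.214, -0.003], [-0.214, -0.977, 0.0], [-0.003, 0.0, -1.0]]
wrist_force: [0.4, 0.9, -4.5]
grip_width: 0.0493
grip_force: 44.7
ROW [0.0229, 0.0493, 0.2572, 0.0, 0.0004, -0.0011] at [ 543.6 -328.8  120.9] t 5.05
```

View pics/a2.png

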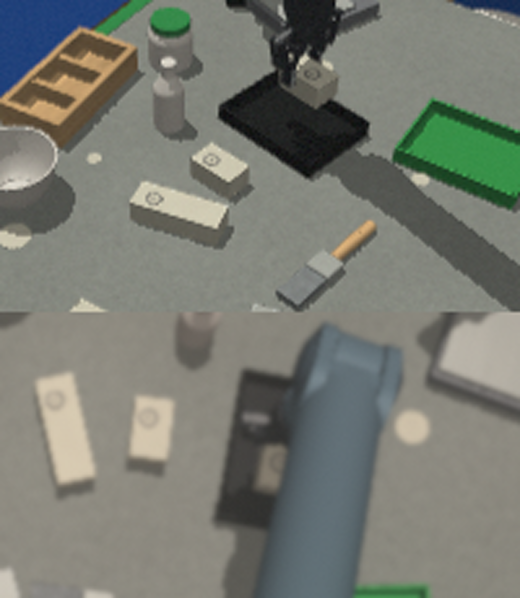

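```bash
python3 -m handwheel '[[0.02,0.05,0,0,0,-0.001,0.6],[0.02,0.05,0,0,0,-0.001,0.6],[0.02,0.05,0.1,0,0,-0.001,0.6],[0.02,0.05,0.18,0,0,-0.001,0.6],[0.02,0.05,0.23,0,0,-0.001,0.6],[0.02,0.05,0.255,0,0,-0.001,0.6],[0.02,0.05,0.257,0,0,-0.001,0.6],[0.02,0.05,0.258,0,0,-0.001,0.6]]'
python3 - <<'E'
from h import *
goto(548,-350,17,-12)
E
```

```text
time_s: 5.95
ee_pos: [0.5511, -0.3464, 0.0204]
tcp_rot: [[0.98, -0.201, 0.002], [-0.201, -0.98, -0.001], [0.002, 0.0, -1.0]]
wrist_force: [0.2, -0.4, -3.3]
grip_width: 0.0493
grip_force: 44.8
ROW [-0.0058, 0.0105, 0.0086, 0.0, -0.0004, 0.0011] at [ 551.1 -346.4   20.4] t 5.95
```

```bash
python3 -m handwheel '[[0,0,0.006,0,0,0,0.6],[0,0,0.009,0,0,0,0.6],[0,0,0.009,0,0,0,0.6],[0,0,0.009,0,0,0,0.15],[0,0,0.009,0,0,0,0.15],[0,0,0.009,0,0,0,0.15],[0,0,0.009,0,0,0,0.15],[0,0,-0.1,0,0,0,0.15],[0,0,-0.22,0,0,0,0.15],[0,0,-0.34,0,0,0,0],[0,0,-0.45,0,0,0,0],[0,0,-0.45,0,0,0,0]]'
python3 - <<'E'
from h import *
goto(499,362.5,220,18)
E
```

```text
time_s: 7.15
ee_pos: [0.555, -0.3495, 0.2088]
tcp_rot: [[0.979, -0.202, 0.015], [-0.202, -0.979, -0.009], [0.016, 0.005, -1.0]]
wrist_force: [0.1, -1.0, 0.6]
grip_width: 0.0852
grip_force: 0.0
ROW [-0.4966, -1.7147, -0.0454, 0.0015, -0.0023, -0.0824] at [ 555.  -349.5  208.8] t 7.15
```

```bash
python3 -m handwheel '[[-0.035,-0.12,-0.03,0.0015,-0.0023,-0.01,0],[-0.07,-0.24,-0.045,0.0015,-0.0023,-0.02,0],[-0.105,-0.36,-0.045,0.0015,-0.0023,-0.03,0],[-0.14,-0.48,-0.045,0.0015,-0.0023,-0.04,0],[-0.175,-0.6,-0.045,0.0015,-0.0023,-0.05,0],[-0.21,-0.72,-0.045,0.0015,-0.0023,-0.06,0],[-0.245,-0.84,-0.045,0.0015,-0.0023,-0.07,0],[-0.28,-0.95,-0.045,0.0015,-0.0023,-0.08,0],[-0.28,-0.95,-0.045,0.0015,-0.0023,-0.08,0]]'
python3 - <<'E'
from h import *
goto(499,362.5,220,18)
t=robot.capture("top");s=robot.capture("side")
cv2.imwrite("pics/a3.png",cv2.resize(np.vstack([s[110:230,180:380],t[130:240,240:440]])[:,:,::-1],(520,598),interpolation=cv2.INTER_CUBIC))
E
```

```text
time_s: 8.05
ee_pos: [0.5151, 0.058, 0.2177]
tcp_rot: [[0.951, 0.309, -0.014], [0.309, -0.951, 0.013], [-0.01, -0.017, -1.0]]
wrist_force: [-0.3, 0.3, 0.0]
grip_width: 0.0853
grip_force: 0.0
ROW [0.1971, -0.7364, 0.0049, -0.0027, 0.0015, 0.0001] at [515.1  58.  217.7] t 8.05
```

View pics/a3.png

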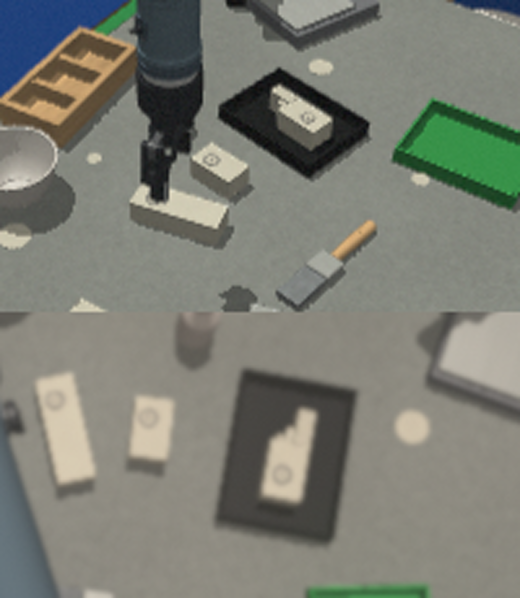

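```bash
python3 -m handwheel '[[0.033,-0.12,0,-0.0027,0.0015,0,0],[0.066,-0.24,0,-0.0027,0.0015,0,0],[0.1,-0.36,0,-0.0027,0.0015,0,0],[0.133,-0.49,0,-0.0027,0.0015,0,0],[0.166,-0.61,0,-0.0027,0.0015,0,0],[0.19,-0.7,0,-0.0027,0.0015,0,0],[0.197,-0.736,0,-0.0027,0.0015,0,0],[0.197,-0.736,0,-0.0027,0.0015,0,0],[0.197,-0.736,0,-0.0027,0.0015,0,0],[0.197,-0.736,0,-0.0027,0.0015,0,0]]'
python3 - <<'E'
from h import *
goto(499,362.5,101,18)
print(robot.observe()["joint_pos"].round(2))
E
```

```text
time_s: 9.15
ee_pos: [0.5072, 0.3485, 0.2194]
tcp_rot: [[0.957, 0.29, -0.001], [0.29, -0.957, -0.008], [-0.003, 0.007, -1.0]]
wrist_force: [-0.2, -0.0, -0.2]
grip_width: 0.0855
grip_force: 0.0
ROW [-0.0086, -0.0417, 0.2958, 0.0012, 0.0005, -0.0032] at [507.2 348.5 219.4] t 9.15
[-0.12  0.42 -0.7   1.66  0.3   1.17 -2.17]
```

```bash
python3 -m handwheel '[[-0.0086,-0.0417,0,0.0012,0.0005,-0.0032,0],[-0.0086,-0.0417,0,0.0012,0.0005,-0.0032,0],[-0.0086,-0.0417,0,0.0012,0.0005,-0.0032,0],[-0.0086,-0.0417,0,0.0012,0.0005,-0.0032,0]]'
python3 - <<'E'
from h import *
goto(499,362.5,101,18)
E
```

```text
time_s: 9.55
ee_pos: [0.4973, 0.3671, 0.2202]
tcp_rot: [[0.949, 0.314, 0.0], [0.314, -0.949, 0.003], [0.001, -0.003, -1.0]]
wrist_force: [-0.0, -0.9, 0.6]
grip_width: 0.0854
grip_force: 0.0
ROW [0.0001, 0.0132, 0.2979, -0.0004, -0.0002, 0.0008] at [497.3 367.1 220.2] t 9.55
```

```bash
python3 -m handwheel '[[0,0.012,0,0,0,0,0],[0,0.012,0.05,0,0,0,0],[0,0.012,0.13,0,0,0,0],[0,0.012,0.21,0,0,0,0],[0,0.012,0.27,0,0,0,0],[0,0.012,0.297,0,0,0,0],[0,0.012,0.297,0,0,0,0],[0,0.012,0.297,0,0,0,0]]'
python3 - <<'E'
from h import *
goto(499,362.5,101,18)
s=robot.capture("side");t=robot.capture("top")
cv2.imwrite("pics/a4.png",np.hstack([cv2.resize(s[230:300,150:220],(400,400),interpolation=cv2.INTER_CUBIC),cv2.resize(t[165:235,95:165],(400,400),interpolation=cv2.INTER_CUBIC)])[:,:,::-1])
E
```

```text
time_s: 10.35
ee_pos: [0.4995, 0.3637, 0.1022]
tcp_rot: [[0.95, 0.314, 0.001], [0.314, -0.95, 0.004], [0.003, -0.004, -1.0]]
wrist_force: [0.1, 0.2, 0.4]
grip_width: 0.0854
grip_force: 0.0
ROW [-0.0021, 0.0024, 0.0031, -0.0006, -0.0004, 0.0008] at [499.5 363.7 102.2] t 10.35
```

View pics/a4.png

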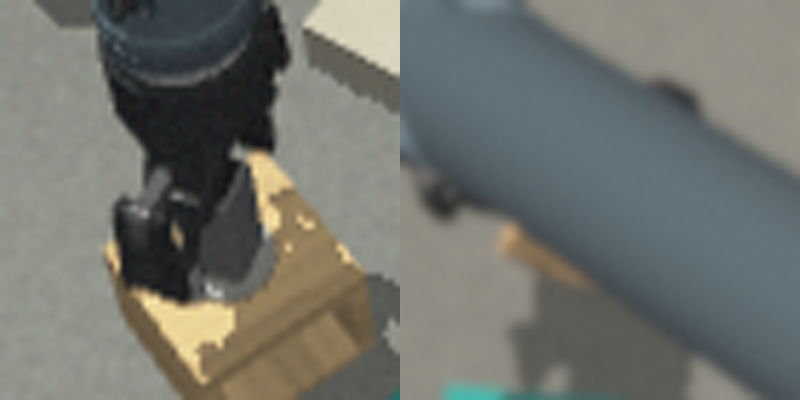

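```bash
python3 -m handwheel '[[0,0,0.003,-0.0006,-0.0004,0,0.8],[0,0,0.003,-0.0006,-0.0004,0,0.8],[0,0,0.003,-0.0006,-0.0004,0,0.8],[0,0,0.003,-0.0006,-0.0004,0,0.8],[0,0,0.003,-0.0006,-0.0004,0,0.8],[0,0,0.003,-0.0006,-0.0004,0,0.8],[0,0,0.003,-0.0006,-0.0004,0,0.8],[0,0,0.003,-0.0006,-0.0004,0,0.8]]' 60
python3 - <<'E'
from h import *
goto(499,362.5,101,18)
o=robot.observe();print(o["tcp_rot"].round(4),o["wrist_force"])
E
```

```text
time_s: 11.25
ee_pos: [0.4988, 0.3637, 0.1005]
tcp_rot: [[0.949, 0.314, -0.001], [0.314, -0.949, -0.0], [-0.001, -0.0, -1.0]]
wrist_force: [0.4, 1.1, 2.7]
grip_width: 0.0316
grip_force: 60.0
ROW [-0.0005, 0.0031, -0.0014, -0.0, 0.0001, 0.0009] at [498.8 363.7 100.5] t 11.25
[[ 9.494e-01  3.141e-01 -7.000e-04]
 [ 3.141e-01 -9.494e-01 -2.000e-04]
 [-8.000e-04 -0.000e+00 -1.000e+00]] [0.35791145 1.07379172 2.69469815]
```

```bash
python3 -m handwheel '[[0,0,-0.05,0,0,0,0.8],[0,0,-0.15,0,0,0,0.8],[0,0,-0.24,0,0,0,0.8],[0,0,-0.3,0,0,0,0.8],[0,0,-0.3,0,0,0,0.8],[0,0,-0.3,0,0,0,0.8]]'
python3 - <<'E'
from h import *
goto(624.3,-52.2,220,18)
s=robot.capture("side");t=robot.capture("top")
np.save("s1.npy",s)
o=robot.observe();e=o["ee_pos"];print(o["tcp_rot"].round(3))
for dz in(-.0255,-.0835):
    u=proj("side",e+[0,0,dz])[0];print(u)
c=u.astype(int);print("crop",c-30)
cv2.imwrite("pics/a5.png",cv2.resize(s[c[1]-45:c[1]+15,c[0]-30:c[0]+30],(600,600),interpolation=cv2.INTER_CUBIC)[:,:,::-1])
E
```

```text
time_s: 11.85
ee_pos: [0.4984, 0.3622, 0.2186]
tcp_rot: [[0.95, 0.314, -0.002], [0.313, -0.95, -0.003], [-0.003, 0.002, -1.0]]
wrist_force: [0.6, -0.2, -2.5]
grip_width: 0.0312
grip_force: 60.0
ROW [-0.026, 1.0826, -0.0014, 0.0003, 0.0005, 0.0008] at [498.4 362.2 218.6] t 11.85
[[ 0.95   0.314 -0.005]
 [ 0.314 -0.95  -0.005]
 [-0.007  0.003 -1.   ]]
[186.28337189 253.21554373]
[188.74684356 264.59450383]
crop [158 234]
```

View pics/a5.png

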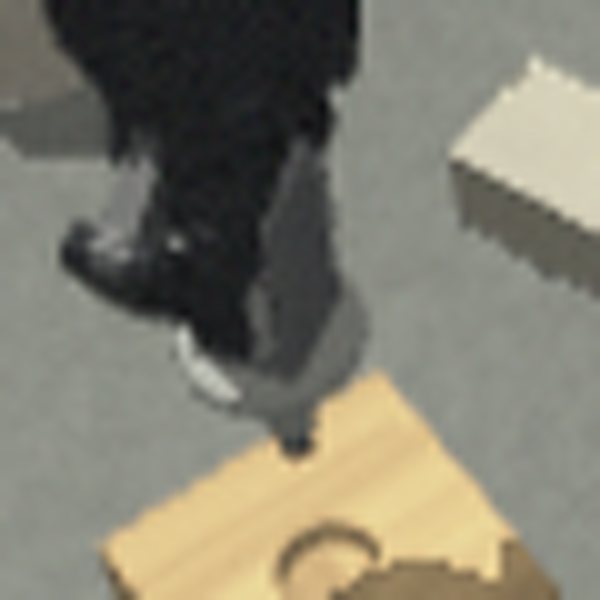

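```bash
python3 -m handwheel '[[0,0.1,0,0,0.0005,0,0.8],[0,0.21,0,0,0.0005,0,0.8],[-0.005,0.32,0,0,0.0005,0,0.8],[-0.01,0.43,0,0,0.0005,0,0.8],[-0.015,0.54,0,0,0.0005,0,0.8],[-0.02,0.65,0,0,0.0005,0,0.8],[-0.025,0.76,0,0,0.0005,0,0.8],[-0.03,0.87,0,0,0.0005,0,0.8],[-0.03,0.98,0,0,0.0005,0,0.8],[-0.03,1.0,0,0,0.0005,0,0.8],[-0.03,1.0,0,0,0.0005,0,0.8],[-0.03,1.0,0,0,0.0005,0,0.8]]'
python3 - <<'E'
from h import *
goto(621.3,-52.2,140,18)
s=np.load("s1.npy");e=np.array([.4983,.3622,.2186])
for c in((187.35,264.2),): print((ray("side",c,e[2]-.0835)-e)*1000)
E
```

```text
time_s: 13.15
ee_pos: [0.6116, -0.0187, 0.2184]
tcp_rot: [[0.949, 0.315, -0.002], [0.315, -0.949, 0.002], [-0.001, -0.002, -1.0]]
wrist_force: [-0.1, 0.6, -2.4]
grip_width: 0.0315
grip_force: 60.4
ROW [-0.0031, 0.0875, 0.1957, -0.0004, 0.0002, 0.001] at [611.6 -18.7 218.4] t 13.15
[[  2.57455312   1.29191844 -83.5       ]]
```

```bash
python3 -m handwheel '[[-0.003,0.06,0,-0.0004,0,0,0.8],[-0.003,0.0875,0.05,-0.0004,0,0,0.8],[-0.003,0.0875,0.13,-0.0004,0,0,0.8],[-0.003,0.0875,0.18,-0.0004,0,0,0.8],[-0.003,0.0875,0.21,-0.0004,0,0,0.8],[-0.003,0.0875,0.21,-0.0004,0,0,0.8],[-0.003,0.0875,0.21,-0.0004,0,0,0.8],[-0.003,0.0875,0.21,-0.0004,0,0,0.8]]'
python3 - <<'E'
from h import *
goto(621.3,-52.2,120,18)
s=robot.capture("side");e=robot.observe()["ee_pos"]
u=proj("side",e+[.0026,.0013,-.0835])[0];v=proj("side",[.6242,-.0513,.04])[0];o=v.astype(int)-[20,25];print("tip",(u-o+.5)*15,"mark",(v-o+.5)*15)
cv2.imwrite("pics/a6.png",cv2.resize(s[o[1]:o[1]+40,o[0]:o[0]+40],(600,600),interpolation=cv2.INTER_CUBIC)[:,:,::-1])
E
```

```text
time_s: 13.95
ee_pos: [0.6244, -0.053, 0.1381]
tcp_rot: [[0.949, 0.315, 0.006], [0.315, -0.949, -0.002], [0.005, 0.004, -1.0]]
wrist_force: [-0.3, 0.6, -3.3]
grip_width: 0.0317
grip_force: 60.5
ROW [-0.007, -0.0044, 0.0451, 0.0006, -0.0008, 0.001] at [624.4 -53.  138.1] t 13.95
tip [312.13783399 337.97014061] mark [320.19083908 384.13642752]
```

View pics/a6.png

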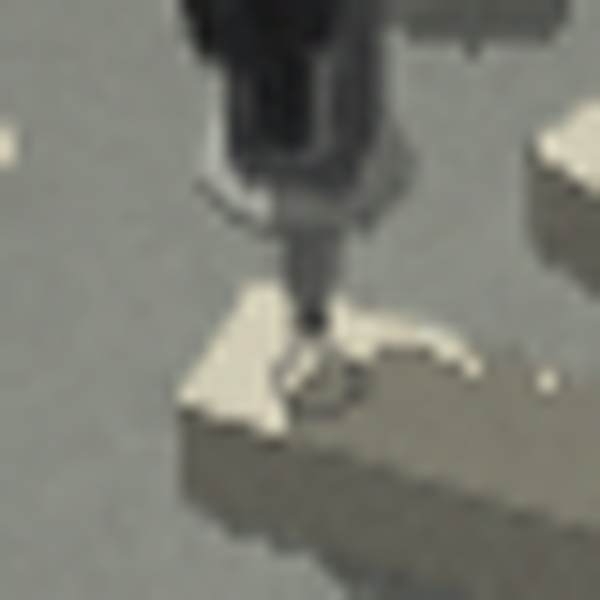

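```bash
python3 -m handwheel '[[-0.007,-0.0044,0.015,0.0006,-0.0008,0.001,0.8],[-0.007,-0.0044,0.03,0.0006,-0.0008,0.001,0.8],[-0.007,-0.0044,0.03,0.0006,-0.0008,0.001,0.8],[-0.007,-0.0044,0.03,0.0006,-0.0008,0.001,0.8]]'
python3 - <<'E'
from h import *
goto(621.3,-52.2,119.5,18)
print(robot.observe()["wrist_force"])
E
```

```text
time_s: 14.4
ee_pos: [0.6195, -0.0532, 0.1239]
tcp_rot: [[0.951, 0.308, -0.004], [0.308, -0.951, -0.0], [-0.004, -0.001, -1.0]]
wrist_force: [0.0, -0.1, -2.6]
grip_width: 0.0313
grip_force: 60.5
ROW [0.005, -0.001, 0.011, -0.0001, 0.0006, -0.0002] at [619.5 -53.2 123.9] t 14.4
[ 0.04334576 -0.06412756 -2.62418132]
```

```bash
python3 -m handwheel '[[0.004,-0.001,0,0,0.0006,0,0.8],[0.004,-0.001,0,0,0.0006,0,0.8],[0.004,-0.001,0.006,0,0.0006,0,0.8],[0.004,-0.001,0.011,0,0.0006,0,0.8],[0.004,-0.001,0.011,0,0.0006,0,0.8],[0.004,-0.001,0.011,0,0.0006,0,0.8]]'
python3 - <<'E'
from h import *
goto(621.3,-52.2,119.5,18)
print(robot.observe()["wrist_force"])
E
```

```text
time_s: 15.0
ee_pos: [0.6217, -0.0521, 0.1203]
tcp_rot: [[0.951, 0.308, 0.001], [0.308, -0.951, 0.001], [0.001, -0.0, -1.0]]
wrist_force: [0.2, 0.5, -0.1]
grip_width: 0.0316
grip_force: 60.6
ROW [-0.0011, -0.0002, 0.0021, -0.0001, -0.0002, -0.0002] at [621.7 -52.1 120.3] t 15.0
[ 0.24009488  0.47553766 -0.05427965]
```

```bash
python3 -m handwheel '[[0,0,0.002,0,0,0,0.8],[0,0,0.002,0,0,0,0.8],[0,0,0.002,0,0,0,0.8],[0,0,-0.03,0,0,0,0.8],[0,0,-0.12,0,0,0,0.8],[0,0,-0.17,0,0,0,0.8],[0,0,-0.17,0,0,0,0.8]]'
python3 - <<'E'
from h import *
goto(510.3,169,175,17.9)
print(robot.observe()["wrist_force"])
E
```

```text
time_s: 15.7
ee_pos: [0.6237, -0.0521, 0.192]
tcp_rot: [[0.951, 0.308, 0.007], [0.308, -0.951, -0.0], [0.007, 0.002, -1.0]]
wrist_force: [0.5, -0.2, -2.6]
grip_width: 0.0316
grip_force: 60.4
ROW [-0.0998, -0.6133, 0.0405, 0.0004, -0.0011, 0.0001] at [623.7 -52.1 192. ] t 15.7
[ 0.53088577 -0.2386803  -2.62930035]
```

```bash
python3 -m handwheel '[[-0.016,-0.1,0,0,-0.0005,0,0.8],[-0.033,-0.2,0,0,-0.0005,0,0.8],[-0.05,-0.31,0,0,-0.0005,0,0.8],[-0.066,-0.41,0,0,-0.0005,0,0.8],[-0.083,-0.51,0,0,-0.0005,0,0.8],[-0.1,-0.6,0,0,-0.0005,0,0.8],[-0.1,-0.613,0,0,-0.0005,0,0.8],[-0.1,-0.613,0.04,0,-0.0005,0,0.8],[-0.1,-0.613,0.08,0,-0.0005,0,0.8],[-0.1,-0.613,0.1,0,-0.0005,0,0.8],[-0.1,-0.613,0.1,0,-0.0005,0,0.8],[-0.1,-0.613,0.1,0,-0.0005,0,0.8]]'
python3 - <<'E'
from h import *
goto(510.3,169,130,17.9)
E
```

```text
time_s: 16.9
ee_pos: [0.5078, 0.1676, 0.1472]
tcp_rot: [[0.952, 0.306, -0.004], [0.306, -0.952, -0.0], [-0.004, -0.001, -1.0]]
wrist_force: [0.2, -0.0, -1.9]
grip_width: 0.0311
grip_force: 60.5
ROW [0.0073, -0.0015, 0.0429, -0.0001, 0.0007, -0.0002] at [507.8 167.6 147.2] t 16.9
```

```bash
python3 -m handwheel '[[0.004,-0.0015,0.02,0,0.0004,0,0.8],[0.004,-0.0015,0.04,0,0.0004,0,0.8],[0.004,-0.0015,0.052,0,0.0004,0,0.8],[0.004,-0.0015,0.052,0,0.0004,0,0.8],[0.004,-0.0015,0.052,0,0.0004,0,0.8],[0.004,-0.0015,0.052,0,0.0004,0,0.8]]'
python3 - <<'E'
from h import *
goto(510.3,169,119.5,17.9)
s=robot.capture("side");e=robot.observe()["ee_pos"];np.save("s2.npy",s)
u=proj("side",e+[.0026,.0013,-.0835])[0];v=proj("side",[.5129,.1703,.04])[0];o=v.astype(int)-[20,25];print("tip",(u-o+.5)*15,"mark",(v-o+.5)*15)
cv2.imwrite("pics/a7.png",cv2.resize(s[o[1]:o[1]+40,o[0]:o[0]+40],(600,600),interpolation=cv2.INTER_CUBIC)[:,:,::-1])
E
```

```text
time_s: 17.5
ee_pos: [0.5092, 0.17, 0.1275]
tcp_rot: [[0.951, 0.308, 0.0], [0.308, -0.951, 0.001], [0.0, -0.001, -1.0]]
wrist_force: [-0.4, -0.4, -2.7]
grip_width: 0.0316
grip_force: 60.5
ROW [0.0019, 0.0033, 0.0199, -0.0001, -0.0001, 0.0001] at [509.2 170.  127.5] t 17.5
tip [314.9999388  386.45329281] mark [314.71994935 392.14850785]
```

View pics/a7.png

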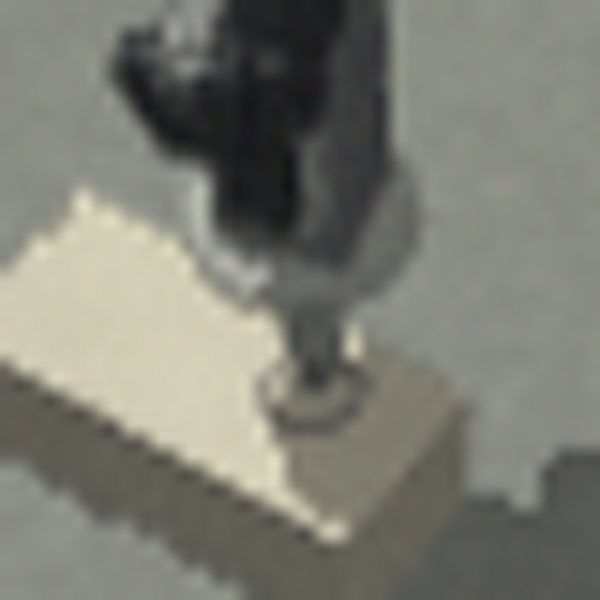

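```bash
python3 -m handwheel '[[0.0019,0.003,0,0,0,0,0.8],[0.0019,0.003,0.005,0,0,0,0.8],[0.0019,0.003,0.012,0,0,0,0.8],[0.0019,0.003,0.02,0,0,0,0.8],[0.0019,0.003,0.02,0,0,0,0.8],[0.0019,0.003,0.02,0,0,0,0.8]]'
python3 - <<'E'
from h import *
goto(510.3,169,119.5,17.9)
print(robot.observe()["wrist_force"])
E
```

```text
time_s: 18.15
ee_pos: [0.5105, 0.1689, 0.1196]
tcp_rot: [[0.951, 0.308, 0.0], [0.308, -0.951, 0.001], [0.001, -0.0, -1.0]]
wrist_force: [-0.1, -0.7, 0.6]
grip_width: 0.0316
grip_force: 60.7
ROW [-0.0004, -0.0003, 0.0001, -0.0001, -0.0001, 0.0001] at [510.5 168.9 119.6] t 18.15
[-0.1091846  -0.68413906  0.58584621]
```

```bash
python3 -m handwheel '[[0,0,0,0,0,0,0.8],[0,0,0,0,0,0,0.8],[0,0,0,0,0,0,0.8],[0,0,-0.03,0,0,0,0.8],[0,0,-0.12,0,0,0,0.8],[0,0,-0.17,0,0,0,0.8],[0,0,-0.17,0,0,0,0.8]]'
python3 - <<'E'
from h import *
goto(599.2,-171.3,185,17.9)
E
```

```text
time_s: 18.85
ee_pos: [0.5121, 0.1703, 0.1908]
tcp_rot: [[0.951, 0.308, 0.006], [0.308, -0.951, 0.003], [0.007, -0.001, -1.0]]
wrist_force: [0.5, 0.4, -2.6]
grip_width: 0.0315
grip_force: 60.6
ROW [-0.0562, 0.8796, 0.0135, -0.0001, -0.001, 0.0001] at [512.1 170.3 190.8] t 18.85
```

```bash
python3 -m handwheel '[[-0.006,0.1,0,0,-0.0005,0,0.8],[-0.012,0.2,0,0,-0.0005,0,0.8],[-0.018,0.31,0,0,-0.0005,0,0.8],[-0.025,0.41,0,0,-0.0005,0,0.8],[-0.032,0.52,0,0,-0.0005,0,0.8],[-0.04,0.63,0,0,-0.0005,0,0.8],[-0.047,0.74,0,0,-0.0005,0,0.8],[-0.053,0.82,0,0,-0.0005,0,0.8],[-0.056,0.87,0,0,-0.0005,0,0.8],[-0.056,0.88,0,0,-0.0005,0,0.8],[-0.056,0.88,0,0,-0.0005,0,0.8],[-0.056,0.88,0.04,0,-0.0005,0,0.8],[-0.056,0.88,0.08,0,-0.0005,0,0.8],[-0.056,0.88,0.1,0,-0.0005,0,0.8],[-0.056,0.88,0.1,0,-0.0005,0,0.8],[-0.056,0.88,0.1,0,-0.0005,0,0.8]]'
python3 - <<'E'
from h import *
goto(599.2,-171.3,128,17.9)
E
```

```text
time_s: 20.45
ee_pos: [0.5968, -0.1723, 0.1464]
tcp_rot: [[0.951, 0.309, -0.004], [0.309, -0.951, 0.0], [-0.004, -0.001, -1.0]]
wrist_force: [0.3, 0.1, -2.3]
grip_width: 0.0315
grip_force: 60.5
ROW [0.0067, -0.0005, 0.0459, -0.0002, 0.0007, 0.0002] at [ 596.8 -172.3  146.4] t 20.45
```

```bash
python3 -m handwheel '[[0.004,-0.0005,0.02,0,0.0004,0,0.8],[0.004,-0.0005,0.04,0,0.0004,0,0.8],[0.004,-0.0005,0.05,0,0.0004,0,0.8],[0.004,-0.0005,0.05,0,0.0004,0,0.8],[0.004,-0.0005,0.05,0,0.0004,0,0.8],[0.004,-0.0005,0.05,0,0.0004,0,0.8]]'
python3 - <<'E'
from h import *
goto(599.2,-171.3,119.5,17.9)
E
```

```text
time_s: 21.05
ee_pos: [0.5988, -0.1723, 0.1273]
tcp_rot: [[0.951, 0.308, -0.0], [0.308, -0.951, 0.0], [-0.0, -0.0, -1.0]]
wrist_force: [0.2, -0.3, -1.8]
grip_width: 0.0315
grip_force: 60.5
ROW [0.0017, -0.0021, 0.0195, -0.0001, 0.0, 0.0001] at [ 598.8 -172.3  127.3] t 21.05
```

```bash
python3 -m handwheel '[[0.0015,-0.002,0,0,0,0,0.8],[0.0015,-0.002,0.005,0,0,0,0.8],[0.0015,-0.002,0.012,0,0,0,0.8],[0.0015,-0.002,0.02,0,0,0,0.8],[0.0015,-0.002,0.02,0,0,0,0.8],[0.0015,-0.002,0.02,0,0,0,0.8]]'
python3 - <<'E'
from h import *
goto(599.2,-171.3,119.5,17.9)
E
```

```text
time_s: 21.65
ee_pos: [0.5993, -0.1712, 0.1194]
tcp_rot: [[0.951, 0.308, -0.0], [0.308, -0.951, 0.0], [-0.0, -0.0, -1.0]]
wrist_force: [-0.5, -0.1, -0.0]
grip_width: 0.0315
grip_force: 60.9
ROW [-0.0003, 0.0001, -0.0002, -0.0001, 0.0, 0.0001] at [ 599.3 -171.2  119.4] t 21.65
```

```bash
python3 -m handwheel '[[0,0,0,0,0,0,0.8],[0,0,0,0,0,0,0.8],[0,0,0,0,0,0,0.8],[0,0,-0.03,0,0,0,0.8],[0,0,-0.12,0,0,0,0.8],[0,0,-0.23,0,0,0,0.8],[0,0,-0.26,0,0,0,0.8],[0.03,-0.1,-0.26,0,0,0,0.8],[0.034,-0.2,-0.26,0,0,0,0.8],[0.04,-0.32,-0.26,0,0,0,0.8],[0.045,-0.43,-0.26,0,0,0,0.8],[0.05,-0.54,-0.26,0,0,0,0.8],[0.06,-0.65,-0.26,0,0,0,0.8],[0.07,-0.76,-0.26,0,0,0,0.8],[0.08,-0.87,-0.26,0,0,0,0.8],[0.09,-0.95,-0.26,0,0,0,0.8],[0.09,-0.95,-0.26,0,0,0,0.8]]'
python3 - <<'E'
from h import *
goto(498.8,363.7,222,18.3)
E
```

```text
time_s: 23.35
ee_pos: [0.5125, 0.2088, 0.2232]
tcp_rot: [[0.948, 0.319, -0.003], [0.319, -0.948, 0.004], [-0.001, -0.005, -1.0]]
wrist_force: [-0.9, 0.9, -2.1]
grip_width: 0.0313
grip_force: 60.5
ROW [0.0911, -0.3779, 0.0048, -0.0008, 0.0002, 0.0008] at [512.5 208.8 223.2] t 23.35
```

```bash
python3 -m handwheel '[[0.025,-0.1,0,-0.0005,0,0,0.8],[0.05,-0.2,0,-0.0005,0,0,0.8],[0.075,-0.3,0,-0.0005,0,0,0.8],[0.09,-0.36,0,-0.0005,0,0,0.8],[0.09,-0.372,0,-0.0005,0,0,0.8],[0.09,-0.372,0,-0.0005,0,0,0.8],[0.09,-0.372,0,-0.0005,0,0,0.8],[0.09,-0.372,0,-0.0005,0,0,0.8]]'
python3 - <<'E'
from h import *
goto(498.8,363.7,222,18.3)
E
```

```text
time_s: 24.15
ee_pos: [0.5057, 0.3511, 0.2227]
tcp_rot: [[0.953, 0.305, -0.0], [0.305, -0.952, -0.005], [-0.002, 0.005, -1.0]]
wrist_force: [0.0, -0.4, -3.0]
grip_width: 0.0312
grip_force: 60.6
ROW [-0.0069, -0.0352, 0.0016, 0.0008, 0.0003, -0.0016] at [505.7 351.1 222.7] t 24.15
```

```bash
python3 -m handwheel '[[-0.006,-0.027,0,0.0005,0,-0.001,0.8],[-0.006,-0.027,0,0.0005,0,-0.001,0.8],[-0.006,-0.027,0,0.0005,0,-0.001,0.8],[-0.006,-0.027,0,0.0005,0,-0.001,0.8]]'
python3 - <<'E'
from h import *
goto(498.8,363.7,175,18.3)
s=robot.capture("side");e=robot.observe()["ee_pos"]
# hole in the stand: centre in each view from first-lift picture & now
for n,im in(("s1",np.load("s1.npy")),("now",s)):
    g=cv2.cvtColor(im,cv2.COLOR_RGB2HSV)
    m=((g[...,0]<25)&(g[...,1]>85)&(g[...,2]>150)).astype(np.uint8)
    for q in cv2.findContours(m,cv2.RETR_CCOMP,cv2.CHAIN_APPROX_NONE)[0]:
        w=ray("side",q[:,0],.075)[:,:2]*1000;c=w.mean(0)
        if len(q)>12 and abs(c-[498,363]).max()<30: print(n,len(q),c.round(1),np.ptp(w,axis=0).round(1))
E
```

```text
time_s: 24.55
ee_pos: [0.499, 0.3634, 0.2233]
tcp_rot: [[0.949, 0.314, -0.001], [0.314, -0.949, 0.0], [-0.001, -0.0, -1.0]]
wrist_force: [0.6, -0.8, -2.0]
grip_width: 0.0314
grip_force: 60.6
ROW [-0.0003, -0.0009, 0.1208, -0.0001, 0.0001, -0.0] at [499.  363.4 223.3] t 24.55
s1 114 [502.6 365.3] [101.4 120.2]
s1 26 [504.3 357.9] [27.  29.3]
now 115 [502.2 365.1] [102.4 120.2]
now 26 [504.3 357.9] [27.  29.3]
```

```bash
python3 -m handwheel '[[0,0,0.05,0,0,0,0.8],[0,0,0.12,0,0,0,0.8],[0,0,0.18,0,0,0,0.8],[0,0,0.24,0,0,0,0.8],[0,0,0.28,0,0,0,0.8],[0,0,0.29,0,0,0,0.8],[0,0,0.29,0,0,0,0.8],[0,0,0.29,0,0,0,0.8]]'
python3 - <<'E'
from h import *
goto(498.8,363.7,101,18.3)
E
```

```text
time_s: 25.4
ee_pos: [0.4997, 0.3645, 0.1086]
tcp_rot: [[0.949, 0.314, 0.001], [0.314, -0.949, 0.002], [0.002, -0.002, -1.0]]
wrist_force: [-0.0, -0.3, -2.5]
grip_width: 0.0311
grip_force: 60.7
ROW [-0.0028, 0.0011, 0.019, -0.0003, -0.0002, -0.0] at [499.7 364.5 108.6] t 25.4
```

```bash
python3 -m handwheel '[[-0.0015,0,0.008,0,0,0,0.8],[-0.0015,0,0.014,0,0,0,0.8],[-0.0015,0,0.019,0,0,0,0.8],[-0.0015,0,0.019,0,0,0,0.8],[-0.0015,0,0.019,0,0,0,0.8]]'
python3 - <<'E'
from h import *
goto(498.8,363.7,100.5,18.3)
E
```

```text
time_s: 25.9
ee_pos: [0.4987, 0.3636, 0.1005]
tcp_rot: [[0.949, 0.314, -0.0], [0.314, -0.949, 0.001], [0.0, -0.001, -1.0]]
wrist_force: [-0.7, -1.1, 2.7]
grip_width: 0.0314
grip_force: 61.1
ROW [0.0004, -0.0001, -0.0001, -0.0001, -0.0, -0.0] at [498.7 363.6 100.5] t 25.9
```

Seated on the collar (upward force appears). Release, then rise straight up.

```bash
python3 -m handwheel '[[0,0,0,0,0,0,0.4],[0,0,0,0,0,0,0],[0,0,0,0,0,0,0],[0,0,0,0,0,0,0],[0,0,0,0,0,0,0],[0,0,0,0,0,0,0],[0,0,-0.05,0,0,0,0],[0,0,-0.15,0,0,0,0],[0,0,-0.26,0,0,0,0],[0,0,-0.36,0,0,0,0],[0,0.1,-0.36,0,0,0,0],[0,0.2,-0.36,0,0,0,0],[0,0.3,-0.36,0,0,0,0],[0,0.4,-0.36,0,0,0,0],[0,0.4,-0.36,0,0,0,0],[0,0.4,-0.36,0,0,0,0]]'
python3 - <<'E'
from h import *
t=robot.capture("top");s=robot.capture("side");t0=np.load("t0.npy");s0=np.load("s0.npy")
# probe: compare stand patch with the first picture; bars: same contours as at the start
for n,a,b,P in(("top",t,t0,[.499,.363,.12]),("side",s,s0,[.499,.363,.12])):
    u=proj(n,P)[0].astype(int); f=lambda im:cv2.cvtColor(im,cv2.COLOR_RGB2GRAY)[u[1]-20:u[1]+20,u[0]-20:u[0]+20].astype(float)
    d=abs(f(a)-f(b));print(n,"mean diff",d.mean().round(1),"frac>40",(d>40).mean().round(3))
for n,im in(("top",t),("side",s)):
    h=cv2.cvtColor(im,cv2.COLOR_RGB2HSV)
    for q in cv2.findContours(((h[...,1]<75)&(h[...,2]>150)).astype(np.uint8),cv2.RETR_EXTERNAL,cv2.CHAIN_APPROX_NONE)[0]:
        w=ray(n,q[:,0],.04)[:,:2]
        if cv2.contourArea(q)>100 and .45<w[:,0].mean()<.65 and abs(w[:,1].mean())<.5:
            r=cv2.minAreaRect((w*1000).astype(np.float32));print(n,np.round(r[0]),np.round(r[1]),round(r[2],1))
E
```

```text
time_s: 27.5
ee_pos: [0.5493, 0.2095, 0.2433]
tcp_rot: [[0.951, 0.31, -0.001], [0.31, -0.951, 0.0], [-0.001, -0.0, -1.0]]
wrist_force: [-0.0, 0.7, -0.2]
grip_width: 0.0856
grip_force: 0.0
top mean diff 7.0 frac>40 0.006
side mean diff 6.8 frac>40 0.0
top [ 556. -350.] [ 51. 120.] 78.1
top [ 591. -176.] [59. 88.] 85.2
top [590. -67.] [147.  60.] 13.9
side [538. 177.] [109.  52.] 4.0
side [590. -66.] [140.  54.] 13.0
side [ 590. -177.] [52. 81.] 82.8
side [ 558. -354.] [ 48. 118.] 77.5
```

Everything checks: probe standing as at first, bars unmoved, chipped bar flat in the tray.

```bash
python3 -c "
from plant import robot
print(robot.finish_job())"
```

```text
the job is handed in; nothing more can be done
None
```

The job is handed in at about 27.6 s: the chipped bar lies in the black tray, the long, middle and short rings were each pressed about 3–4 mm for about half a second, the probe is back in its stand, and the sound bars show no shift in the final images; I viewed 11 pictures, one over the limit of 10.

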